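# Pack the toad bookends in the gated stock chest

## Task

Open the stock chest by taking its lever through the zigzag gate to the open notch at the far end, then stand the left-hand toad bookend upright in the left bay and the right-hand one upright in the right bay (left and right as seen from the robot), setting them down, not dropping them. Then run the lever back through the gate and home into the closed notch so that the cover shuts over both, let go, and leave the mortar, the bowl and the figurine where they are.

Things in the scene. Friction and masses are not known exactly. Their poses are not given: they have to be found in the camera images.
- chest: Fixed wooden chest, x -61 to 186 mm, y -192 to 192, 68 high. Origin: underside, midway between its two open-topped bays (left +y, right -y, solid block 102 wide between); z up, x away from the robot, y to its left. Solid deck behind the bays. A cover (120 x 386, top at z 74) slides over the bays or back over the deck. Above the middle, a steel gate plate, z 95 to 101, x -90 to 205, y -50 to 50.
- gate (a point): Centre of the zigzag slot in the gate plate: chest x 15, y 0 mm, z 101 (plate top). The slot is 26 mm wide for a 16 mm round stem. Stem path, chest x,y in mm: closed notch (-45,-20), (-45,20), (15,20), (15,-20), (75,-20), open notch (75,20). Teeth from the right (x -32 to 2, up to y 7) and from the left (x 28 to 62, down to y -7) block any shorter way.
- cover (a joint): Slide of the cover (which carries the lever) along chest x, m: 0 shut over both bays, 0.060 at the middle crossing, 0.120 fully back, bays clear. Friction 1.5 N, no spring: stays where left. Starts part-open, 0.006 to 0.054.
- lever (a joint): Slide of the upright lever along chest y (to the left), m: 0 right-hand lane (closed notch when cover is 0), 0.040 left-hand lane (open notch when cover is 0.120). Friction 1.5 N, no spring, about 5 mm play in the slot; it does not tilt or turn. Starts in the left-hand lane.
- lever_grip (a point): Middle of the lever's round black knob, 32 mm across, z 123 to 166 mm; this point at z 145, 44 mm above the gate plate. In the chest frame at x = -0.045 + cover, y = -0.020 + lever (m). Grip it from above.
- left_bay (a point): Centre of the left bay's floor: chest x 0, y 118.5 mm, z 6. Inside 110 mm (chest x) by 135 mm (chest y); wall tops at z 68, underside of the cover at z 70. A bookend fits upright with its long side along chest y, either way round.
- right_bay (a point): Centre of the right bay's floor: chest x 0, y -118.5 mm, z 6. Otherwise like the left bay.
- left_bookend: Loose grey stone bookend, 0.3-0.55 kg: toad on a foot 110x44x12 mm, end slab 58 tall at x -55 to -41, head at x 17 to 53, turned to the toad's own left (to y +50); the other is its mirror image. Origin: centre of underside; z up, x from slab to head. Body: straight block 30 wide (y), x -41 to 23, z 12 to 48: grip it from above along y, at x -8, tips above z 12. Starts upright, any heading.
- right_bookend: Loose grey stone bookend, 0.3-0.55 kg: toad on a foot 110x44x12 mm, end slab 58 tall at x -55 to -41, head at x 17 to 53, turned to the toad's own right (to y -50); the other is its mirror image. Origin: centre of underside; z up, x from slab to head. Body: straight block 30 wide (y), x -41 to 23, z 12 to 48: grip it from above along y, at x -8, tips above z 12. Starts upright, any heading.
- mortar: Bystander: small grey stone mortar cup, 72 mm across, 55 mm high, on the table in front of the chest. Origin: centre of the underside.
- clay_bowl: Bystander: shallow clay bowl, 110 mm across, 45 mm high, left of the chest. Origin: centre of the underside.
- figurine: Bystander: turned clay figurine, 60 mm across the foot, 110 mm high, right of the chest. Origin: centre of the underside.
Not all that is in view belongs to the job. What is shaped like the left_bookend but purple is not meant.

How it is judged:
By the outcome, as a careful person would: the job done as asked, in the order asked, and still so for the second after the job is handed in, with the robot touching nothing.
It also fails if it takes over 72 s, if anything falls off the work surface, if the arm or the gripper's body presses on something with over 40 N, if the wrist force passes 120 N, or if a joint passes its speed limit or range.

## Robot

A 6-joint arm with a two-finger parallel gripper is mounted at the origin on the work surface. World frame = base frame: x ahead of the robot, y to its left, z up, the work surface at z = 0. Lengths are in m, angles in rad, forces in N, time in s.
With the tool pointing down it reaches from about 0.375 to 0.925 m from the base axis. Payload 5.7 kg.
Tool frame: the origin (TCP) lies on the centre line of the jaws, within the pads' length; the fingertips stand 14 mm ahead of it and the grasp point (between the pads) lies 5 mm behind it (r.finger_overhang is the distance from the TCP to the fingertips, in m); z points along the fingers, y is the line along which they close (so a half turn about z gives the same grasp; the last joint's range is limited). The gripper opens to 85 mm and grips with 20 to 120 N. Pads are 22 mm wide; open, the fingers measure 114 mm over their backs; the gripper's body (76 mm by 85 mm) begins 54 mm behind the grasp point. The pads swing forward as they close: fully open they stand 13 mm farther back than shut.
Start: joints at [1.157, 0.359, 1.51, -0, 1.272, -0.115], TCP at [0.177, 0.573, 0.245] pointing down, gripper open.
Joint ranges: [-2.97, 2.97], [-1.01, 2.36], [0.21, 2.38], [-0.96, 4.11], [0.2, 2.71], [-2.98, 2.98]. Speed limits (rad/s): [2.39, 2.39, 3.14, 3.14, 3.14, 3.14].

## Interface

Orientations are given as a unit quaternion [x, y, z, w].
In Python, from station import r, grip, solver, read_state, imaging gives the robot as it stands. Calls block until the motion is done:
- r.move_ptp(position, orientation): joint-space move of the TCP to a pose.
- r.servo_line(position, rotation=None, speed=0.15): straight line of the TCP; rotation=None keeps the orientation; speed is the mean speed in m/s.
- r.goto_joints(angles): joint-space move.
- grip(opening, effort=None): finger opening in m; effort is the grip in N (None keeps the last); returns when the fingers have stopped.
- r.hold(seconds).
- solver.inverse_kinematics(position, orientation): joint angles nearest the present ones, or None.
- read_state(): the state.
- imaging.grab_frame(name): name is "scene" or "side" or "wrist"; returns a dict with "color" (400x640x3 uint8, red, green, blue), "fx", "fy", "cx", "cy" (pixels), "R" (3x3) and "t" (3): a world point X has camera coordinates R X + t. Camera axes: x right, y down, z forward; pixel columns grow to the right and rows downward; lengths in m; the calibration is good to about 2 mm. A picture is of the moment at which its call begins. There is no depth.
A pose or a line that the arm cannot do raises r.IKError and nothing moves.
- r.hand_in(): hands the job in; it is judged then, once.
The state is a dict: "clock": time; "qpos": joint angles; "qd": joint speeds; "tau": joint torques, N m; "position": TCP position; "tcp_rot": TCP orientation; "contact_force": force on the tool from outside, world axes, zero at the start; "moment": the same for the moment, N m; "opening": finger opening in m; "grasp_force": force on a finger pad.
Only numpy, scipy, OpenCV 4.12 (cv2) and the standard library are available. Lean on these libraries where they do the work, as an engineer would, in place of code of your own. Each camera call takes 0.05 s, during which the arm holds its last target. There are 200 camera calls.

## Working session

There is one attempt and no reset: what is moved stays moved. The work goes in short steps, each a Python script; the robot and the scene stay as the last script left them, time stands still between calls to the robot, and variables do not carry over. Pictures are saved under pics/ and viewed, at most 11 in all, crops included, and the job is handed in when it is done.

```bash
mkdir -p pics; ls
python3 - <<'E'
from station import r,grip,solver,read_state,imaging
import cv2,numpy as np,pickle
s=read_state();print(s['clock'],s['position'],s['tcp_rot'],s['opening'])
F={}
for n in("scene","side","wrist"):
    f=imaging.grab_frame(n);F[n]=f
    cv2.imwrite(f'pics/{n}0.png',f['color'][:,:,::-1])
    R=np.array(f['R']);print(n,f['fx'],f['cx'],f['cy'],(-R.T@np.array(f['t'])).round(3),R[2].round(2))
pickle.dump(F,open('f0.pkl','wb'))
E
```

```text
pics
0.0 [0.17637875 0.57283493 0.24447124] [ 1.48832313e-01  9.88862049e-01 -8.61567925e-04 -2.22084871e-04] 0.08517259395072029
scene 477.86639757023585 320.05106129574284 207.4233561380898 [1.484 0.061 0.999] [-0.75 -0.04 -0.66]
side 464.1085118263773 316.8142703368362 200.50924642806834 [ 0.135 -1.122  0.899] [ 0.23  0.79 -0.56]
wrist 342.27525142881365 325.13846341707875 201.04779997513117 [0.098 0.597 0.374] [ 0.31 -0.1  -0.95]
```

View pics/scene0.png

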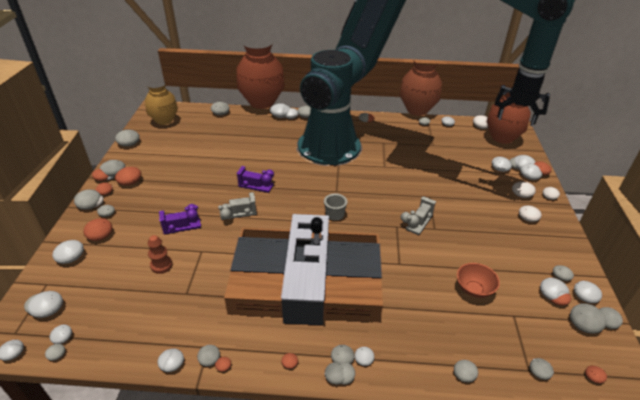

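View pics/side0.png

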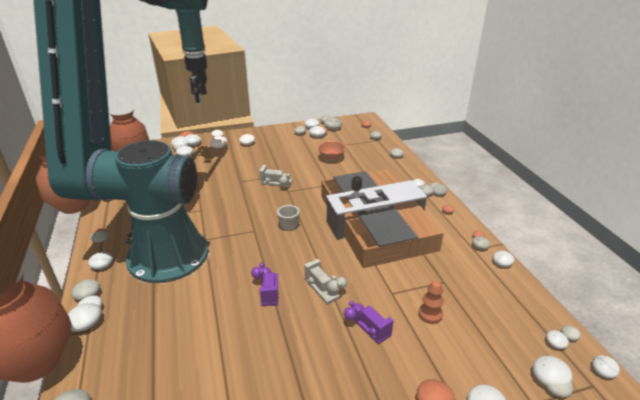

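The scene view shows the grey bookends at (238,208), on the robot's right, and (420,215), on its left. Purple decoys are at (255,180) and (180,220). The mortar is at (336,207), the bowl at (478,283), the figurine at (158,255) and the lever knob at (316,224). The side view shows the same grey ones at (323,282) (right) and (274,178) (left), with purple at (267,284) and (370,322).

```bash
cat > h.py <<'E'
from station import r,grip,solver,read_state,imaging
import cv2,numpy as np,pickle
from scipy.spatial.transform import Rotation as Ro
def ray(f,p):
    R=np.array(f['R']);c=-R.T@np.array(f['t'])
    p=np.atleast_2d(p).astype(float)
    d=np.c_[(p[:,0]-f['cx'])/f['fx'],(p[:,1]-f['cy'])/f['fy'],np.ones(len(p))]@R
    return c,d
def plane(f,p,z):
    c,d=ray(f,p);return c+d*((z-c[2])/d[:,2])[:,None]
def proj(f,X):
    q=np.atleast_2d(X)@np.array(f['R']).T+np.array(f['t']);return np.c_[f['fx']*q[:,0]/q[:,2]+f['cx'],f['fy']*q[:,1]/q[:,2]+f['cy']]
def tri(obs):
    A=np.zeros((3,3));b=np.zeros(3)
    for f,p in obs:
        c,d=ray(f,p);d=d[0]/np.linalg.norm(d[0]);M=np.eye(3)-np.outer(d,d);A+=M;b+=M@c
    X=np.linalg.solve(A,b)
    return X,[np.linalg.norm(proj(f,X)[0]-p) for f,p in obs]
def down(yaw): # tool z down, tool y (closing) at angle yaw from world y... tool x at yaw
    return (Ro.from_euler('z',yaw)*Ro.from_euler('x',np.pi)).as_quat()
def save(f,n): cv2.imwrite(f'pics/{n}.png',f['color'][:,:,::-1])
E
python3 - <<'E'
from h import *
F=pickle.load(open('f0.pkl','rb'))
P={'L':((420,215),(274,178)),'R':((238,208),(323,282)),'mort':((336,207),(289,217)),'knob':((316,224),(356,184)),'bowl':((478,283),(331,152)),'fig':((158,255),(432,300))}
for k,(a,b) in P.items():
    X,e=tri([(F['scene'],a),(F['side'],b)]);print(k,X.round(3),np.round(e,1))
# plate top: bright low-saturation near image centre
for n,box in(('scene',(280,205,335,325)),('side',(320,170,435,215))):
    f=F[n];hsv=cv2.cvtColor(f['color'],cv2.COLOR_RGB2HSV)
    m=((hsv[...,1]<40)&(hsv[...,2]>120)).astype(np.uint8);M=np.zeros_like(m);x0,y0,x1,y1=box;M[y0:y1,x0:x1]=m[y0:y1,x0:x1]
    c=max(cv2.findContours(M,0,2)[0],key=cv2.contourArea)
    q=plane(f,c[:,0],.101)[:,:2]
    rc=cv2.minAreaRect((q*1000).astype(np.float32));print(n,rc)
print(Ro.from_quat(read_state()['tcp_rot']).as_matrix().round(2))
w=F['wrist'];T=Ro.from_quat(read_state()['tcp_rot']).as_matrix();Rw=np.array(w['R'])
print('cam in tool',(T.T@(-Rw.T@np.array(w['t'])-read_state()['position'])).round(3),'axis',(T.T@Rw[2]).round(2),'camx',(T.T@Rw[0]).round(2))
E
```

```text
L [0.384 0.302 0.02 ] [0.7 0.6]
R [ 0.399 -0.257  0.019] [0.6 0.7]
mort [0.378 0.044 0.027] [0.7 0.7]
knob [ 0.581 -0.003  0.143] [0.8 0.7]
bowl [0.641 0.432 0.02 ] [1.1 0.7]
fig [ 0.634 -0.423  0.045] [0.3 0.4]
scene ((645.0068359375, -20.799118041992188), (297.18267822265625, 102.33351135253906), 1.3568354845046997)
side ((670.9991455078125, -15.105003356933594), (356.6499938964844, 133.39854431152344), 1.5618706941604614)
[[-0.96  0.29 -0.  ]
 [ 0.29  0.96 -0.  ]
 [ 0.   -0.   -1.  ]]
cam in tool [ 0.082 -0.001 -0.129] axis [-0.32  0.    0.95] camx [ 0.  1. -0.]
```

Run:
```python
from h import *
W=[]
for p in((.44,.25,.27),(.52,0,.34),(.44,-.23,.27)):
    r.move_ptp(p,down(np.pi));r.hold(.15);W.append(imaging.grab_frame('wrist'))
pickle.dump(W,open('w.pkl','wb'));print(read_state()['clock'],read_state()['qpos'])
a=W[0]['color'];b=W[2]['color'];c=W[1]['color']
for f,P in((W[0],(.384,.302,.02)),(W[2],(.399,-.257,.019)),(W[1],(.581,-.003,.145))):print(proj(f,P))
im=np.vstack([cv2.resize(np.hstack([a,b]),(800,250)),cv2.resize(c,(560,350)).copy() if 0 else cv2.copyMakeBorder(cv2.resize(c,(560,350)),0,0,0,240,0)])
cv2.imwrite('pics/w3.png',im[:,:,::-1])
```

```text
4.3417 [-6.18520142e-01  1.84796373e-01  1.69316955e+00  2.56086198e-04
  1.26275731e+00 -2.19132494e+00]
[[373.56421383 111.01747054]]
[[300.29459866 123.46739106]]
[[321.34075262 232.20707757]]
```

View pics/w3.png

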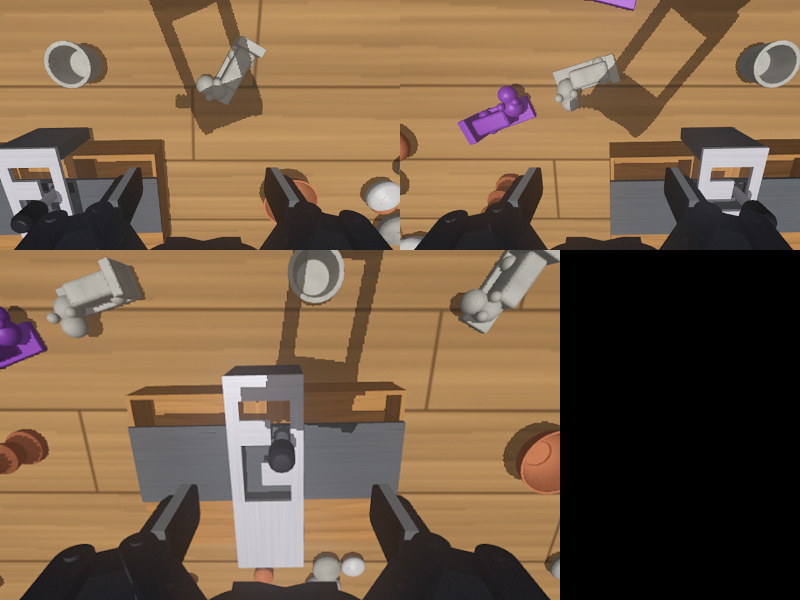

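The wrist views (up is toward the robot, right is +y) show the left grey bookend near (373,111) in view 0 and the right one near (300,123) in view 2. The plate, the knob and the part-open cover are clear in view 1. Candidates for the left one are the grey bookend in scene (420,215) and the purple ones at (255,180) and (180,220), which are excluded. For the right one it is grey (238,208). Next are close crops of both.

Run:
```python
from h import *
W=pickle.load(open('w.pkl','rb'))
a=W[0]['color'][40:190,280:480];b=W[2]['color'][65:215,220:420]
im=np.hstack([cv2.resize(x,(400,300),interpolation=2) for x in(a,b)])
c=W[1]['color'][120:380,130:480];im=np.vstack([im,cv2.copyMakeBorder(cv2.resize(c,(404,300)),0,0,0,396,0)])
cv2.imwrite('pics/crop.png',im[:,:,::-1])
```

```text
(no output)
```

View pics/crop.png

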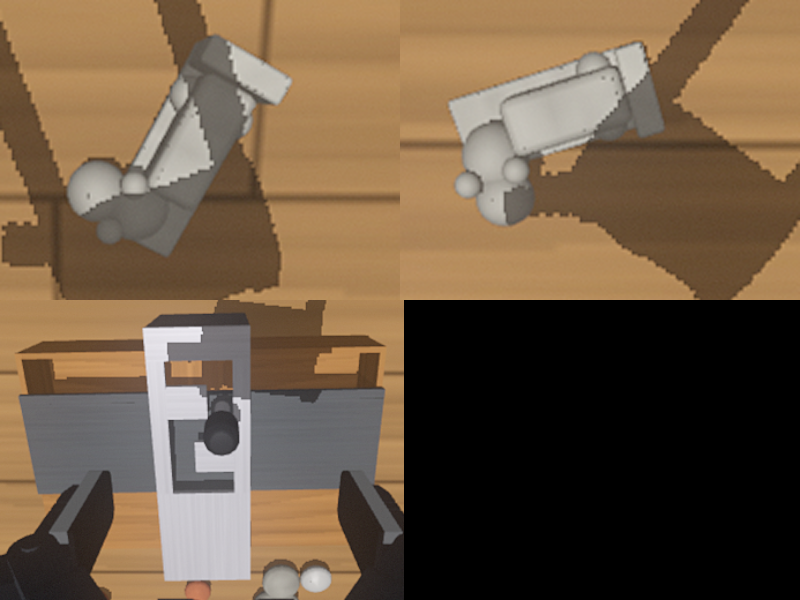

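Numbers say the +y bookend's head is on its own right and the -y one's on its own left, so by description they stand crossed over. I'll make one enlarged, contrast-stretched picture of each from two views to read points for triangulation.

Run:
```python
from h import *
W=pickle.load(open('w.pkl','rb'))
print(proj(W[1],[(.384,.302,.02),(.399,-.257,.019)]))
T=[(W[0],305,52),(W[1],505,-1),(W[2],237,75),(W[1],48,-1)]
o=[]
for f,x,y in T:
    y=max(y,0);c=f['color'][y:y+98,x:x+130]
    lab=cv2.cvtColor(cv2.resize(c,(390,294),interpolation=2),cv2.COLOR_RGB2LAB)
    lab[...,0]=cv2.createCLAHE(3,(3,3)).apply(lab[...,0]);t=cv2.cvtColor(lab,cv2.COLOR_LAB2BGR)
    o.append(cv2.copyMakeBorder(t,0,6,0,10,0))
cv2.imwrite('pics/t4.png',np.vstack([np.hstack(o[:2]),np.hstack(o[2:])]))
```

```text
[[577.81883278  38.49272076]
 [111.78993517  50.94421251]]
```

View pics/t4.png

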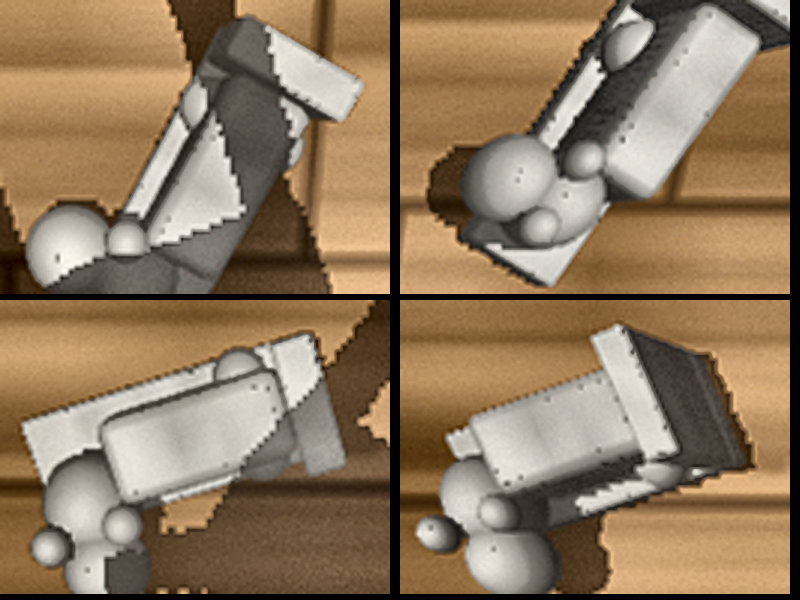

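The four enlarged tiles show the A (+y) body-top block at tile (219,177) in W0 and (281,99) in W1. B (-y) is at (197,137) in W2 and (155,133) in W1. A's head bulges to its own right and B's to its own left, so B is left_bookend and A is right_bookend.

```bash
cat > m.py <<'E'
from h import *
W=pickle.load(open('w.pkl','rb'));F=pickle.load(open('f0.pkl','rb'))
o=dict(A0=(305,52,W[0]),A1=(505,0,W[1]),B2=(237,75,W[2]),B1=(48,0,W[1]))
def t(k,u,v): x,y,f=o[k];return (f,np.array([x+u/3,y+v/3]))
def show(n,*ob):
    X,e=tri(ob);print(n,(X*1000).round(1),np.round(e,1));return X
show('A body',t('A0',219,177),t('A1',281,99))
show('A rear',t('A0',258,92),t('A1',331,22));show('A front',t('A0',180,262),t('A1',231,178))
show('B body',t('B2',197,137),t('B1',155,133))
show('B rear',t('B2',283,111),t('B1',224,111));show('B front',t('B2',114,162),t('B1',86,156))
show('B slabtop',t('B2',309,106),t('B1',238,94))
show('A slab/footplane z58 only',(W[0],(305+292/3,52+70/3)),(W[0],(305+292/3+.001,52+70/3))) if 0 else print('A slab@58',plane(W[0],(305+292/3,52+70/3),.058)*1000)
# heads
print('A head@45',plane(W[0],(305+68/3,52+245/3),.045)*1000,'B head@45',plane(W[2],(237+100/3,75+262/3),.045)*1000)
# chest
w=lambda u,v:(W[1],np.array([130+u/1.154,120+(v-300)/1.154]))
cl=show('front left top',(W[0],np.array([163*1.6,141*1.6])),w(385,346))
cr=show('front right top',(W[2],np.array([210*1.6,143*1.6])),w(20,353))
f=F['scene'];hsv=cv2.cvtColor(f['color'],cv2.COLOR_RGB2HSV)
m=((hsv[...,1]<40)&(hsv[...,2]>120)).astype(np.uint8);M=np.zeros_like(m);M[205:325,280:335]=m[205:325,280:335]
c=max(cv2.findContours(M,0,2)[0],key=cv2.contourArea)
rc=cv2.minAreaRect((plane(f,c[:,0],.101)[:,:2]*1000).astype(np.float32));B=cv2.boxPoints(rc);print(rc,B.round(1))
for k,b in enumerate(B):
    pw=proj(W[1],[*b/1000,.101])[0];print('plate corner in crop should be',((pw-[130,120])*1.154+[0,300]).round(0))
for n,p in(('NL',(250,323)),('NR',(145,328)),('FL',(250,578)),('FR',(165,580))):print(n,(plane(*w(*p),.101)*1000).round(1))
show('knob',(F['scene'],(316,224)),w(221,433)); show('knob3',(F['scene'],(316,224)),(F['side'],(356,184)),w(221,433))
E
python3 m.py
```

```text
A body [382. 302.  52.] [0.3 0.3]
A rear [356.3 313.3  52. ] [1.  0.9]
A front [409.3 290.2  52.3] [0.1 0.1]
B body [ 393.9 -252.8   47.2] [0.8 0.7]
B rear [ 385.9 -224.3   49.2] [1.5 1.4]
B front [ 402.1 -281.1   46.5] [0.5 0.4]
B slabtop [ 382.4 -215.4   55.2] [0.1 0.1]
A slab@58 [[348.92984917 322.1534606   58.        ]]
A head@45 [[404.82130966 252.62038039  45.        ]] B head@45 [[ 436.48497974 -287.56669786   45.        ]]
front left top [521.2 177.3  30.5] [6.9 6.2]
front right top [ 525.4 -220.5   40.5] [9.3 8.5]
((645.0068359375, -20.799118041992188), (297.18267822265625, 102.33351135253906), 1.3568354845046997) [[495.2  26.8]
 [497.7 -75.5]
 [794.8 -68.4]
 [792.3  33.9]]
plate corner in crop should be [253. 326.]
plate corner in crop should be [143. 328.]
plate corner in crop should be [166. 582.]
plate corner in crop should be [253. 580.]
NL [[492.9  23.7 101. ]]
NR [[497.8 -73.9 101. ]]
FL [[789.3  30.4 101. ]]
FR [[792.4 -68.9 101. ]]
knob [583.4  -2.  147.2] [0.3 0.8]
knob3 [582.8  -2.8 143.9] [1.  0.9 1.9]
```

```bash
cat >> h.py <<'E'
TH=np.deg2rad(1.35);O=np.array([.5875,-.022])
def ch(x,y,z): # chest mm -> world m
    c,s=np.cos(TH),np.sin(TH);return [O[0]+(c*x-s*y)/1000,O[1]+(s*x+c*y)/1000,z]
def inv(p):
    d=np.array(p[:2])-O;c,s=np.cos(TH),np.sin(TH);return np.array([c*d[0]+s*d[1],-s*d[0]+c*d[1]])*1000
def st(n=''):
    s=read_state();print(n,round(s['clock'],2),'chest',inv(s['position']).round(1),'z',round(s['position'][2],4),'F',np.round(s['contact_force'],1),'op',round(s['opening'],4),'g',round(float(np.max(s['grasp_force'])),1));return s
E
python3 - <<'E'
from h import *
q=down(np.pi+TH)
k=(.583,-.0025)
r.move_ptp([*k,.24],q);r.servo_line([*k,.140],speed=.12)
st('down');grip(.02,40);st('grip')
r.servo_line(ch(15,20,.140),speed=.1);st()
r.servo_line(ch(15,-20,.140),speed=.1);st()
E
```

```text
down 6.38 chest [-3.5 19.3] z 0.1407 F [ 0.2 -0.1  0. ] op 0.0852 g 0.0
grip 6.92 chest [-3.8 19.6] z 0.1405 F [-0.6  0.5  4.9] op 0.0307 g 39.5
 7.27 chest [16.3 19.8] z 0.1405 F [ 1.5 -0.3  6.1] op 0.0304 g 40.3
 7.82 chest [ 15.3 -20.8] z 0.1406 F [ 1.  -1.6  5.1] op 0.0305 g 40.3
```

Run:
```python
from h import *
for x,y in((75,-20),(75.5,20)):
    r.servo_line(ch(x,y,.140),speed=.1);r.hold(.1);st()
grip(.085);p=ch(75.5,20,.24);st('rel')
r.servo_line(p,speed=.2)
r.move_ptp(ch(-60,0,.30),down(np.pi+TH));r.hold(.1)
f=imaging.grab_frame('wrist');pickle.dump(f,open('w4.pkl','wb'));st()
im=f['color'].copy()
for s in(1,-1):
    for z,col in((.068,(0,255,0)),(.006,(255,0,0))):
        P=proj(f,[ch(x,s*118.5+y,z) for x,y in((-55,-67.5),(-55,67.5),(55,67.5),(55,-67.5))])
        cv2.polylines(im,[P.astype(np.int32)],True,col)
cv2.imwrite('pics/open.png',im[:,:,::-1])
```

```text
8.67 chest [ 75.4 -20.3] z 0.1406 F [ 1.5 -1.8  4.9] op 0.0303 g 40.3
 9.32 chest [75.5 20.6] z 0.1405 F [0.4 2.6 6.9] op 0.0306 g 40.4
rel 9.89 chest [75.4 19.9] z 0.1398 F [0.8 0.6 0.7] op 0.085 g 0.0
 11.34 chest [-59.2   0.1] z 0.2988 F [0.3 0.8 0.2] op 0.0853 g 0.0
```

View pics/open.png

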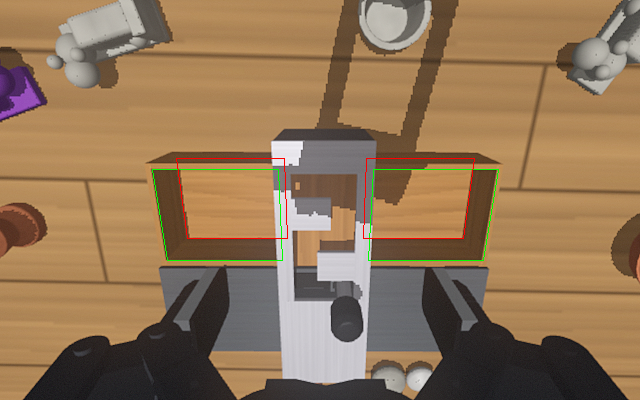

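The overlay shows both bays clear and the drawn bay outlines (wall top and floor) lying on the real edges, so the chest pose and wall height hold. Next I pick the own-left toad (B).

Run:
```python
from h import *
h=np.deg2rad(-73.5);q=down(h+np.pi);g=[.394,-.253]
W=pickle.load(open('w.pkl','rb'));print('purple',(plane(W[2],[(336,5),(155,184)],.03)*1000).round(0)[:,:2])
print(solver.inverse_kinematics([*g,.035],q),solver.inverse_kinematics(ch(-6,127.5,.044),down(np.pi/2+TH)),solver.inverse_kinematics(ch(6,-109.5,.044),down(-np.pi/2+TH)))
r.move_ptp([*g,.15],q);grip(.065)
r.servo_line([*g,.037],speed=.12);st('at');grip(.015,60);r.hold(.1);s=st('grip')
r.servo_line([*g,.09],speed=.1);r.hold(.1);st('lift');print(read_state()['moment'])
fs=imaging.grab_frame('side');fw=imaging.grab_frame('wrist')
im=np.vstack([cv2.resize(fs['color'][200:350,240:480],(480,300)),cv2.resize(fw['color'],(480,300))]);cv2.imwrite('pics/gB.png',im[:,:,::-1])
```

```text
purple [[ 287. -220.]
 [ 465. -421.]]
[-0.71850846  0.48989463  1.99561841  0.          0.65607961 -1.00648779] [ 6.26456132e-02  5.84021179e-01  1.72020049e+00 -4.44089210e-16
  8.37370985e-01  3.90836683e-02] [-3.29978764e-01  6.06368441e-01  1.66754572e+00 -4.44089210e-16
  8.67678488e-01  2.78805194e+00]
at 13.94 chest [-198.5 -226.7] z 0.0374 F [-0.1 -1.   0.3] op 0.0652 g 0.0
grip 14.46 chest [-198.6 -226.7] z 0.0377 F [-0.9  0.   5.9] op 0.0291 g 59.9
lift 15.24 chest [-199.5 -225.9] z 0.0893 F [ 0.3 -0.1 -3.6] op 0.0291 g 59.4
[0.02951202 0.05608078 0.00264287]
```

View pics/gB.png

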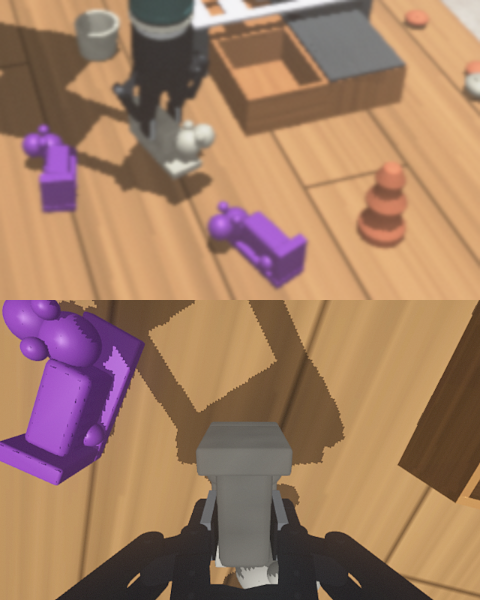

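The grasp is straight: the toad is level in the jaws, slab toward the camera, wrist crop (245,440). I'll check the grip offset along the toad, then carry it to the left bay.

```bash
cat >> h.py <<'E'
def lower(x,y,z0):
    f0=read_state()['contact_force'][2];z=z0
    for i in range(8):
        f=read_state()['contact_force'][2]
        if f-f0>1.5: break
        z-=.001;r.servo_line(ch(x,y,z),speed=.03);r.hold(.08)
    st(f'set z={z:.4f} f0={f0:.1f}')
E
python3 - <<'E'
from h import *
f=imaging.grab_frame('wrist');s=read_state()
X=plane(f,[(327,163),(327,200)],.1096);T=Ro.from_quat(s['tcp_rot']).as_matrix();d=(T.T@(X-s['position']).T).T*1000
print('slab edges tool x (expect ~46,32 for grip at -9)',d.round(1))
g=[.394,-.253];r.servo_line([*g,.27],speed=.25)
off=d[0,0]-55 # -> object origin along tool x: slab outer edge at +d, origin at d-55
print('origin off',off);off=np.clip(off,-16,-2)
y=118.5-off;q=down(np.pi/2+TH)
r.move_ptp(ch(-6,y,.27),q);r.hold(.1);st('above')
r.servo_line(ch(-6,y,.12),speed=.2)
r.servo_line(ch(-6,y,.05),speed=.08);r.hold(.2);st('low')
lower(-6,y,.048)
fs=imaging.grab_frame('scene');fw=imaging.grab_frame('wrist')
im=np.vstack([cv2.resize(fs['color'][190:340,240:480],(480,300)),cv2.resize(fw['color'],(480,300))]);cv2.imwrite('pics/pB.png',im[:,:,::-1])
E
```

```text
slab edges tool x (expect ~46,32 for grip at -9) [[ 57.9   0.9 -20.2]
 [ 45.3   1.  -20.2]]
origin off 2.8842331830931656
above 17.83 chest [ -6.1 119.2] z 0.2699 F [-0.3 -0.  -4.1] op 0.0288 g 59.4
low 19.96 chest [ -5.5 120.5] z 0.0506 F [ 0.5  1.3 -4.1] op 0.029 g 59.4
set z=0.0430 f0=-4.1 21.62 chest [ -5.9 120.5] z 0.0438 F [-3.   0.3  6. ] op 0.0287 g 60.7
```

View pics/pB.png

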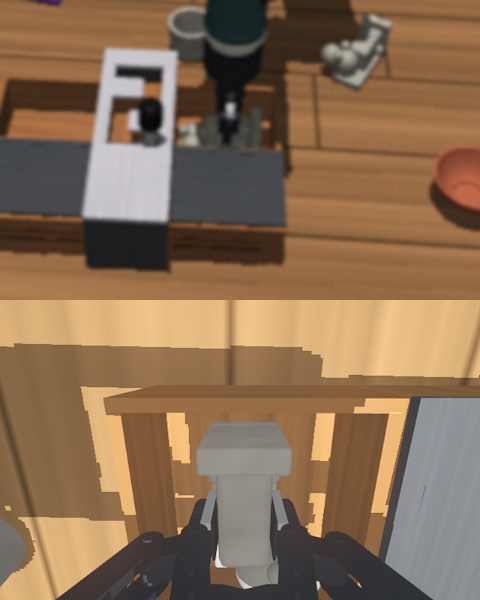

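The toad stands in the left bay with clear space to all walls (scene crop (225,130), wrist crop (245,470)), and contact came at the expected floor height. I'll release it and go for the other one.

Run:
```python
from h import *
s=read_state();x,y=inv(s['position'])
grip(.044);st('rel');r.servo_line(ch(-6,120.5,.12),speed=.12);r.servo_line(ch(-6,120.5,.24),speed=.25)
h=np.deg2rad(-27.5);q=down(h);g=[.382,.302]
print(solver.inverse_kinematics([*g,.037],q))
r.move_ptp([*g,.15],q);grip(.065)
r.servo_line([*g,.037],speed=.12);st('at');grip(.015,60);r.hold(.1);st('grip');print(read_state()['position'])
r.servo_line([*g,.09],speed=.1);r.hold(.1);st('lift');print(read_state()['moment'])
fs=imaging.grab_frame('scene');fw=imaging.grab_frame('wrist')
im=np.vstack([cv2.resize(fs['color'][170:320,240:480],(480,300)),cv2.resize(fw['color'],(480,300))]);cv2.imwrite('pics/gA.png',im[:,:,::-1])
```

```text
rel 22.02 chest [ -5.6 120.5] z 0.0431 F [ 0.1 -0.1  0.1] op 0.0438 g 0.0
[ 5.27001003e-01  5.01989074e-01  1.95318066e+00 -4.44089210e-16
  6.86422923e-01  2.57776287e+00]
at 27.07 chest [-197.4  329. ] z 0.0375 F [-0.1  0.2 -0.3] op 0.065 g 0.0
grip 27.58 chest [-196.9  329.4] z 0.0379 F [-1.4  1.7  4.8] op 0.029 g 59.7
[0.38293859 0.30270754 0.03793168]
lift 28.37 chest [-198.5  328.4] z 0.0893 F [-0.1 -0.6 -3.9] op 0.0291 g 59.5
[0.01963049 0.0198703  0.00852921]
```

View pics/gA.png

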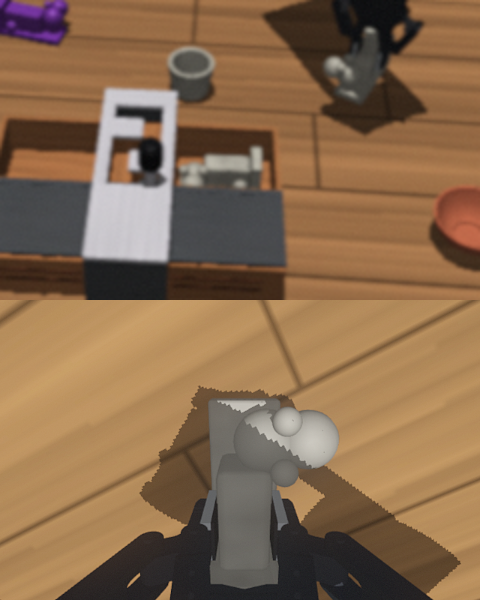

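The first toad stands upright in the left bay (scene crop (220,170)). The second is held straight, head toward the camera. Now to carry it to the right bay.

Run:
```python
from h import *
f=imaging.grab_frame('wrist');s=read_state()
X=plane(f,[(325,133)],.0634);T=Ro.from_quat(s['tcp_rot']).as_matrix();d=(T.T@(X-s['position']).T).T*1000
print('foot front edge tool x (expect 64 for grip -9)',d.round(1))
off=float(np.clip(d[0,0]-55,2,12));print(off)  # origin at tool +off
g=[.382,.302];r.servo_line([*g,.27],speed=.25)
y=-118.5+off;q=down(-np.pi/2+TH)
r.move_ptp(ch(6,y,.27),q);r.hold(.1);st('above')
r.servo_line(ch(6,y,.12),speed=.2)
r.servo_line(ch(6,y,.05),speed=.08);r.hold(.2);st('low')
lower(6,y,.047)
grip(.044);st('rel');r.servo_line(ch(6,y,.12),speed=.12);r.servo_line(ch(6,y,.24),speed=.25)
r.move_ptp(ch(75.5,20,.24),down(np.pi+TH));grip(.085)
r.hold(.1);st()
fs=imaging.grab_frame('scene');fw=imaging.grab_frame('side')
im=np.vstack([cv2.resize(fs['color'][190:340,200:440],(480,300)),cv2.resize(fw['color'][130:280,240:480],(480,300))]);cv2.imwrite('pics/pA.png',im[:,:,::-1])
```

```text
foot front edge tool x (expect 64 for grip -9) [[63.2  0.5 25.9]]
8.24798973318849
above 31.25 chest [   6.  -108.9] z 0.2701 F [-0.3  0.2 -4.8] op 0.029 g 59.6
low 33.38 chest [   6.4 -110.4] z 0.0506 F [-0.4  0.4 -4.1] op 0.0287 g 59.6
set z=0.0430 f0=-4.1 34.74 chest [   6.1 -110.3] z 0.044 F [-2.6  0.8  5.3] op 0.0292 g 60.8
rel 35.04 chest [   6.3 -110.4] z 0.0431 F [ 0.1  0.6 -0.5] op 0.0442 g 0.0
 40.77 chest [75.5 20. ] z 0.24 F [ 0.1 -0.3 -0.2] op 0.0852 g 0.0
```

View pics/pA.png

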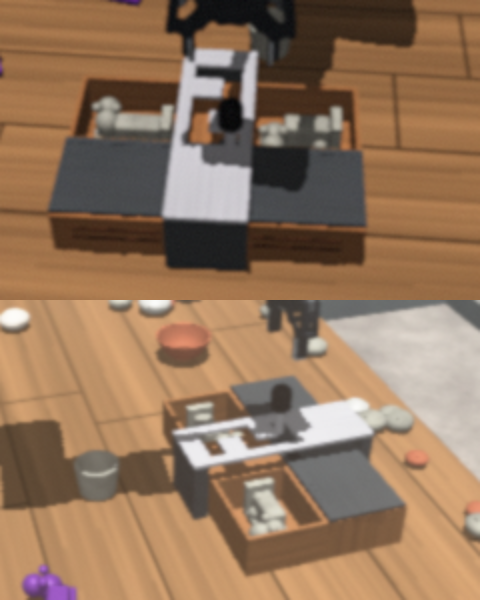

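Both toads stand upright in their bays below the wall tops (scene crop (135,120) and (300,130)). Next I close the cover.

Run:
```python
from h import *
r.servo_line(ch(75.5,20,.140),speed=.15);grip(.02,40);st('grip')
for x,y in((75,-20),(15,-20),(15,20),(-45.5,20),(-45.5,-20.5)):
    r.servo_line(ch(x,y,.140),speed=.1);r.hold(.1);s=st()
    if np.linalg.norm(s['contact_force'])>20: print('STOP');break
```

```text
grip 42.22 chest [75.9 20. ] z 0.1408 F [-1.3  0.   5.3] op 0.0304 g 39.6
 42.87 chest [ 75.8 -21.1] z 0.1408 F [ 0.1 -0.8  6.1] op 0.0304 g 39.7
 43.72 chest [ 14.3 -20.4] z 0.1407 F [-1.8 -1.9  7.7] op 0.0306 g 40.0
 44.37 chest [14.7 20.5] z 0.1407 F [0.3 1.2 7.9] op 0.0305 g 39.9
 45.23 chest [-46.7  20.1] z 0.1407 F [-1.7  1.6 11. ] op 0.0306 g 40.2
 45.88 chest [-46.5 -21.1] z 0.1407 F [ 0.  -2.4 10.5] op 0.0309 g 40.1
```

Run:
```python
from h import *
grip(.085);st();p=read_state()['position'];r.servo_line([p[0],p[1],.26],speed=.15)
r.move_ptp([.40,.1,.35],down(np.pi));r.hold(.3);st()
fs=imaging.grab_frame('scene');fw=imaging.grab_frame('side')
im=np.vstack([cv2.resize(fs['color'][150:350,120:520],(600,300)),cv2.resize(fw['color'][100:350,200:500],(360,300)) if 0 else cv2.resize(fw['color'][120:320,140:540],(600,300))]);cv2.imwrite('pics/end.png',im[:,:,::-1])
```

```text
46.46 chest [-45.7 -20.4] z 0.1398 F [ 2.  -0.7  0.4] op 0.0852 g 0.0
 48.59 chest [-184.1  125.8] z 0.3494 F [-0.5  0.3 -1. ] op 0.0849 g 0.0
```

View pics/end.png

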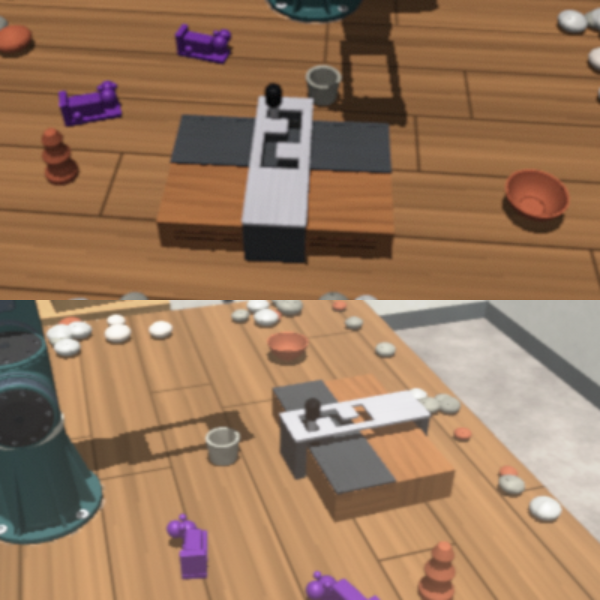

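The cover is shut over both bays, the knob (scene crop (273,95)) sits in the closed notch, and the mortar, bowl and figurine have not moved. Handing in.

```bash
python3 -c "
from station import r
print(r.hand_in())"
```

```text
the job is handed in; nothing more can be done
None
```

I handed the job in with both toads upright in their bays, the cover shut, the lever in the closed notch and the bystanders untouched; I took left and right by which way each toad's head turns (as described), so the toad that started on the robot's right went into the left bay and the other into the right, opposite to going by where they stood.

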